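Knife-edge balance test of a repaired fan

TASK

Test the two-bladed aluminium fan on the knife-edge balance: set its foot into the round seat with the blades lying along the beam, let go of it and let it settle. If the beam tips, the fan is off-centre: lay it foot down in the deep slatted crate; if the beam stays about level, lay it foot down in the shallow tray. Never push the beam with the gripper; after the test leave it as the fan has set it.

Things in the scene. Friction and masses are not known exactly. Their poses are not given: they have to be found in the camera images.
- fan: Two-bladed aluminium fan, foot down. Square hub 40 (x) x 44 mm (y), top 42 mm up, on a round foot 44 dia, 11 high, tapering to 36 at the bottom. Blades 36 wide, 12 to 24 mm up, reach 85 mm out along its +x and -x; grip the hub's flats, across y. Origin: foot's underside, z up. About 0.2 kg; a hidden excess in the +x blade puts its mass 0 to 9 mm off-centre.
- beam (a joint): Tilt (rad) of the balance beam, an aluminium strip 220 x 56 x 6 mm rocking on the knife edge of a small grey stand, edge 65 mm above the bench. 0 level, stops at +-0.15, positive lowers its +x end; starts within 0.03. Light friction: a fan whose mass lies over about 5 mm to one side of the edge tips it to a stop in about 1 s, else it stays within 0.08. It keeps its tilt when the fan is lifted off.
- seat (a point): Centre of the seat's floor, on top of the beam's middle, 71 mm above the bench when level; tilts with the beam. x along the beam, y along the knife edge, z up. Round it stands a steel lip, 47 mm inner and 55 mm outer diameter, 6 mm high; the fan's tapered foot drops in with 3 mm to spare all round and rests on the floor. Either blade may point either way.
- crate: Deep slatted crate of pale wood, 250 (x) x 160 (y) x 55 mm high, walls and floor 6 mm, fixed on the bench, open at the top, empty: for fans that tip the beam. Origin: centre of its underside. The fan fits with its blades along the crate's x.
- tray: Shallow plain grey plastic tray, 250 (x) x 160 (y) x 20 mm high, walls and floor 5 mm, fixed on the bench, empty: for fans that leave the beam level. Origin: centre of its underside. The fan fits with its blades along the tray's x.
Not all that is in view belongs to the job. Leave any purple look-alike of the fan alone.

How it is judged:
By the outcome, as a careful person would: the job done as asked, in the order asked, and still so for the second after the job is handed in, with the robot touching nothing.
It also fails if it takes over 64 s, if anything falls off the work surface, if the arm or the gripper's body presses on something with over 40 N, if the wrist force passes 120 N, or if a joint passes its speed limit or range.

ROBOT

A 6-joint arm with a two-finger parallel gripper is mounted at the origin on the work surface. World frame = base frame: x ahead of the robot, y to its left, z up, the work surface at z = 0. Lengths are in m, angles in rad, forces in N, time in s.
With the tool pointing down it reaches from about 0.4 to 0.825 m from the base axis. Payload 7 kg.
Tool frame: the origin (TCP) lies midway between the tips of the shut fingers; the grasp point (between the pads) lies hold_point_z behind it (hold_point_z is the distance from the TCP to the grasp point, in m); z points along the fingers, y is the line along which they close (so a half turn about z gives the same grasp; the last joint's range is limited). The gripper opens to 88 mm and grips with 3 to 60 N. Pads are 19 mm wide; open, the fingers measure 130 mm over their backs; the gripper's body (78 mm by 193 mm) begins 47 mm behind the grasp point.
Start: joints at [1.472, 0.359, 0.012, 0, -1.224, -0.288], TCP at [0.255, 0.625, 0.227] pointing down, gripper open.
Joint ranges: [-3.07, 3.07], [-1.43, 2.12], [-1.02, 1.25], [-3.03, 1.67], [-3.05, -0], [-3.03, 3.03]. Speed limits (rad/s): [2.39, 2.39, 3.01, 3.14, 3.14, 3.14].

INTERFACE

Orientations are given as [roll, pitch, yaw] about the fixed x, y, z axes, in that order (R = Rz(yaw) Ry(pitch) Rx(roll)).
In Python, from station import * gives the robot as it stands.
- The arm moves only by the tool apply_moves, never from a script. Its argument "steps" is a list of rows, each an object with "translation": the shift along the world's x, y, z scaled (see below), a list of three; "rotation": the turn, a rotation vector about the world's x, y, z scaled (see below), a list of three. A call has exactly 10 rows; each row is the pose to reach, as a shift and turn from the pose commanded when the call began; what a row does not reach only later rows make up. The controller multiplies each number of a shift by 250 mm and each number of a turn by 30 degrees. A row lasts 1/12 s, in which the tool goes at most 41.7 mm and 7.16 degrees, less where a joint would pass 70% of its speed; a pose out of reach is approached as far as the arm can. A call with a number of a shift or a turn outside -1 to 1 is refused whole. A call with a gripper value outside its range is refused whole. "jaw" is the closure, from -1 (fully open) to 1 (shut), so that 0 is half open, set as the call begins (left out, the last holds). The fingers move at their own pace and stop on an object; "newtons" is the grip in N (left out, the last holds). Time passes only in rows, so rows that repeat a pose let the fingers close, or fill a call up. It gives the time, the measured TCP pose, the force, the opening and the grip force at its end, in the units of the state.
- get_state(): the state, without advancing time (a new reading comes with each control period).
- grab_frame(name): name is "scene" or "top"; returns the picture (480x640x3 uint8, blue, green, red); there is no depth.
- camera_model(name): a dict with "fx", "fy", "cx", "cy" (pixels), "k1" (the pictures are not rectified: a ray, as slopes to the right and down, at radius r is drawn at 1 + k1 r^2 times it, then the intrinsics apply), "xyz" and "rotation" of the camera in the world. Camera axes: x right, y down, z forward; pixel columns grow to the right and rows downward; lengths in m; the calibration is good to about 2 mm. A picture is of the moment at which its call begins. camera_model takes no time and is no camera call.
- job_done(): hands the job in; it is judged then, once.
The state is a dict: "t": time; "q": joint angles; "qd": joint speeds; "joint_efforts": joint torques, N m; "eef_pos": TCP position; "ee_rot": TCP orientation; "force": force on the tool from outside, world axes, zero at the start; "moment": the same for the moment, N m; "width": finger opening in m; "gripper_force": force on a finger pad.
Only numpy, scipy, OpenCV 4.12 (cv2) and the standard library are available. Lean on these libraries where they do the work, as an engineer would, in place of code of your own. Each camera call takes 0.05 s, during which the arm holds its last target. There are 200 camera calls.

## Working session

There is one attempt and no reset: what is moved stays moved. The work goes in short steps, Python scripts to look and compute and a tool call to move; the robot and the scene stay as the last step left them, time stands still between calls to the robot, and variables do not carry over. Pictures are saved under pics/ and viewed, at most 10 in all, crops included, and the job is handed in when it is done.

Besides the shell and the picture viewer there is one more tool, called after ">>>" by a JSON object that holds its "api" and its "payload", one argument or row to a line. apply_moves: Moves the arm, as the interface text tells. Shifts and turns lie within -1 to 1; 1 stands for 250 mm of shift or 30 degrees of turn. Its arguments: {"type":"object","properties":{"steps":{"type":"array"},"jaw":{"type":"number"},"newtons":{"type":"number"}},"required":["steps"]}

```bash
mkdir -p pics
python3 - <<'E'
from station import *
import cv2
for n in("scene","top"):
    cv2.imwrite(f"pics/{n}0.png",grab_frame(n)); print(n,camera_model(n))
print(get_state())
E
```

```text
scene {'fx': 455.67666676913075, 'fy': 455.67666676913075, 'cx': 314.8113250484456, 'cy': 245.69675218494075, 'k1': -0.10940223839917758, 'xyz': array([ 0.8413353 , -0.39750567,  0.67735777]), 'rotation': array([-2.35783909,  0.0044715 ,  0.82114013])}
top {'fx': 559.4893244775419, 'fy': 559.4893244775419, 'cx': 322.86938355295774, 'cy': 231.27619497661883, 'k1': -0.1551677234409912, 'xyz': array([ 0.37624569, -0.01077723,  1.3063226 ]), 'rotation': array([-3.10006213,  0.01838878, -1.58326249])}
{'t': 0.1, 'q': array([ 1.47209112e+00,  3.59332131e-01,  1.11504303e-02, -3.02997093e-04,
       -1.22411147e+00, -2.88131629e-01]), 'qd': array([ 3.21720979e-04, -1.75727122e-03,  4.07068440e-03,  1.99061810e-04,
        4.54495544e-05,  1.28011822e-03]), 'joint_efforts': array([-1.06831318e-03, -5.84161735e+01,  2.93746895e+01,  7.01548845e+00,
        1.00863082e-02, -6.04254046e-05]), 'eef_pos': array([0.254493  , 0.62470963, 0.22570645]), 'ee_rot': array([ 3.14007657e+00, -1.52274761e-04, -3.86939888e-01]), 'force': array([ 0.52164198, -0.17721349, -0.54888072]), 'moment': array([-0.03796017,  0.00631598, -0.03140935]), 'gripper_force': 0.0, 'width': 0.08759861037456697}
```

View pics/top0.png

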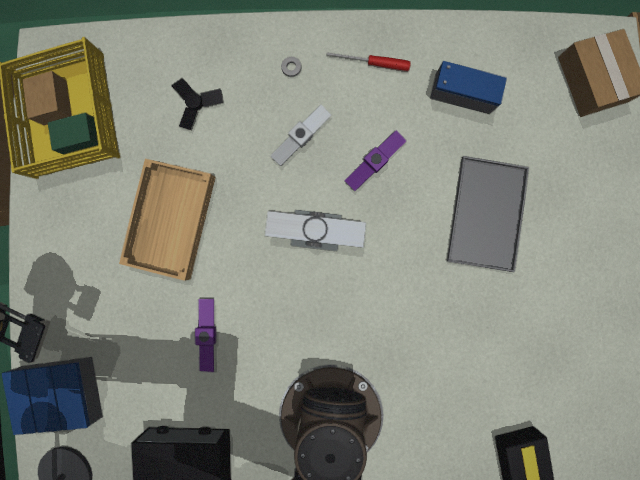

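View pics/scene0.png

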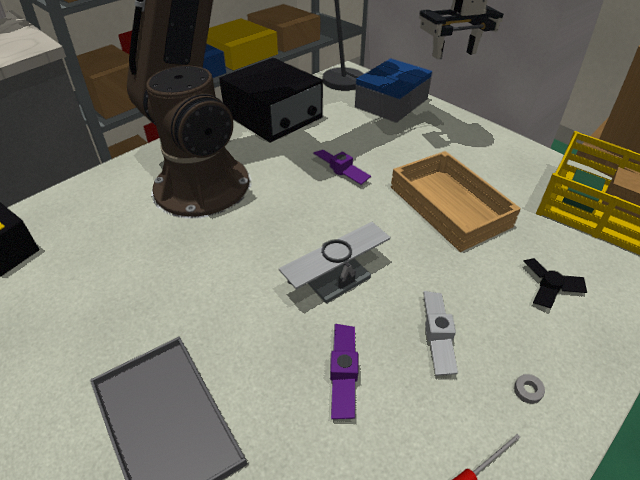

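The top view shows four fan-like things: 
- silver two-bladed at (301,133), which fits the description (aluminium, two blades)
- purple look-alikes at (376,158) and (205,335)
- black three-bladed at (195,100)

The balance is at (315,229). The pale wood crate is at (168,220), since the yellow one holds things, and the grey tray is at (488,213). I'll confirm the fan in an enlarged crop.

```bash
cat > h.py <<'E'
from station import *
import numpy as np, cv2
from scipy.spatial.transform import Rotation as R
def Rm(c): 
    r=np.array(c["rotation"]); return R.from_euler('xyz',r).as_matrix()
def K(c): return np.array([[c["fx"],0,c["cx"]],[0,c["fy"],c["cy"]],[0,0,1.]]), np.array([c["k1"],0,0,0.])
def ray(n,uv):
    c=camera_model(n);k,d=K(c)
    p=cv2.undistortPoints(np.float64(uv).reshape(-1,1,2),k,d).reshape(-1,2)
    return c["xyz"],np.c_[p,np.ones(len(p))]@Rm(c).T
def plane(n,uv,z):
    o,d=ray(n,uv); return o+d*((z-o[2])/d[:,2])[:,None]
def proj(n,P):
    c=camera_model(n);k,d=K(c); P=np.float64(P).reshape(-1,3)
    return cv2.projectPoints((P-c["xyz"])@Rm(c),np.zeros(3),np.zeros(3),k,d)[0].reshape(-1,2)
def tri(a,b):
    A=0;B=0
    for n,uv in(("top",a),("scene",b)):
        o,d=ray(n,[uv]);d=d[0]/np.linalg.norm(d);M=np.eye(3)-np.outer(d,d);A=A+M;B=B+M@o
    return np.linalg.solve(A,B)
E
python3 - <<'E'
from h import *
t=cv2.imread("pics/top0.png");s=cv2.imread("pics/scene0.png")
print(proj("top",[0,0,0]),proj("scene",[0,0,0]))
a=cv2.resize(t[95:255,255:375],None,fx=3.3,fy=3.3,interpolation=cv2.INTER_CUBIC)
b=cv2.resize(s[215:385,270:470],None,fx=2,fy=2,interpolation=cv2.INTER_CUBIC)
im=np.zeros((530,800,3),np.uint8);im[:a.shape[0],:a.shape[1]]=a;im[:b.shape[0],400:400+b.shape[1]]=b
cv2.imwrite("pics/c1.png",im)
# hub dark disc, lip, trays
print("tri hub",tri((300.5,132.5),(441.5,322.5)),"lip",tri((315,229),(336.5,250.5)))
for nm,pts,z in(("crate",[(147,160),(214,174),(188,279),(121,263)],.055),("tray",[(463,157),(528,167),(514,271),(447,262)],.02)):
    P=plane("top",pts,z);print(nm,P.mean(0).round(4),[np.linalg.norm(P[i]-P[i-1]).round(3) for i in range(4)],[np.degrees(np.arctan2(*(P[i]-P[j])[[1,0]])).round(1) for i,j in((1,2),(0,3))])
g=cv2.cvtColor(t,cv2.COLOR_BGR2HSV)
for p in [(285,150),(317,118),(280,118),(290,225),(345,235),(300,250)]: print(p,t[p[1],p[0]],g[p[1],p[0]])
E
```

```text
[[330.516673   414.73180788]] [[200.82673587 184.92014141]]
tri hub [0.65746039 0.06120483 0.04319999] lip [0.43434024 0.02995456 0.07339997]
crate [0.4617 0.3669 0.055 ] [np.float64(0.245), np.float64(0.162), np.float64(0.245), np.float64(0.162)] [np.float64(-14.3), np.float64(-14.5)]
tray [ 0.4653 -0.3734  0.02  ] [np.float64(0.248), np.float64(0.157), np.float64(0.247), np.float64(0.16)] [np.float64(-9.6), np.float64(-10.2)]
(285, 150) [156 153 151] [108   8 156]
(317, 118) [184 181 176] [101  11 184]
(280, 118) [156 167 163] [ 41  17 167]
(290, 225) [181 180 175] [ 95   8 181]
(345, 235) [192 186 181] [106  15 192]
(300, 250) [158 171 167] [ 39  19 171]
```

View pics/c1.png

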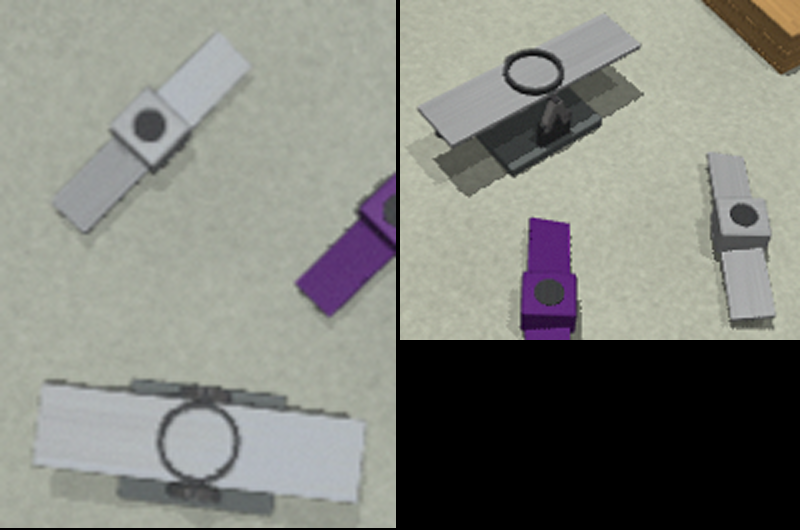

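The crop confirms the silver two-bladed fan, with its hub disc at top (300,133). The seat ring is at top (315,229), on the plain beam.

Run:
```python
from h import *
import station
print([n for n in dir(station) if not n.startswith('_')], getattr(station,'hold_point_z',None))
f=lambda c:(c[0]/3.3+255,c[1]/3.3+95)
ang=lambda d:np.degrees(np.arctan2(d[1],d[0])).round(1)
t=cv2.imread("pics/top0.png")
g=cv2.cvtColor(t,cv2.COLOR_BGR2GRAY)
m=np.zeros_like(g);m[123:143,290:311]=g[123:143,290:311]<95
n,l,s,c=cv2.connectedComponentsWithStats(m);i=1+s[1:,4].argmax();print("disc",c[i],s[i],plane("top",[c[i]],.042))
P=plane("top",[f((233.5,50)),f((71,216))],.02);print("blade ends",P,P.mean(0),ang(P[0]-P[1]))
P=plane("top",[f((38.5,424)),f((361.5,459))],.071);print("beam ends",P,P.mean(0),ang(P[1]-P[0]),np.linalg.norm(P[1]-P[0]))
print("lip",plane("top",[f((198.5,441))],.077))
# beam tilt: triangulate end corners
sc=lambda c:(c[0]/2+270,c[1]/2+215)
for a,b in(((42,382),(641,44)),((35,466),(606,14)),((358,500),(418,106)),((365,418),(450,145))):
    print(tri(f(a),sc(b)))
```

```text
['Unreachable', 'camera_model', 'get_state', 'grab_frame', 'hold_point_z', 'job_done'] 0.0188
disc [299.84848485 132.74242424] [296 129   9   9  66] [[0.65583102 0.06177669 0.042     ]]
blade ends [[0.7135116  0.00191774 0.02      ]
 [0.59625446 0.1179651  0.02      ]] [0.65488303 0.05994142 0.02      ] -44.7
beam ends [[ 0.44682091  0.13581729  0.071     ]
 [ 0.42042711 -0.08067817  0.071     ]] [0.43362401 0.02756956 0.071     ] -97.0 0.21809840850902237
lip [[0.43365435 0.0281049  0.077     ]]
[0.62261902 0.14318915 0.2444477 ]
[0.58189101 0.15138052 0.24917503]
[ 0.54341608 -0.01816462  0.23438   ]
[ 0.58446864 -0.02908407  0.23072542]
```

>>> {"api": "apply_moves", "payload": {
  "steps": [
    {"translation": [0.05, -0.06, 0], "rotation": [0, 0, -0.02]},
    {"translation": [0.13, -0.16, 0], "rotation": [0, 0, -0.05]},
    {"translation": [0.23, -0.28, 0], "rotation": [0, 0, -0.09]},
    {"translation": [0.33, -0.41, 0], "rotation": [0, 0, -0.13]},
    {"translation": [0.43, -0.54, 0], "rotation": [0, 0, -0.17]},
    {"translation": [0.53, -0.66, 0], "rotation": [0, 0, -0.21]},
    {"translation": [0.63, -0.79, 0], "rotation": [0, 0, -0.25]},
    {"translation": [0.72, -0.9, 0], "rotation": [0, 0, -0.3]},
    {"translation": [0.78, -0.97, 0], "rotation": [0, 0, -0.35]},
    {"translation": [0.8, -1, 0], "rotation": [0, 0, -0.375]}
  ],
  "jaw": -1,
  "newtons": 25
}}

```text
t: 0.93
eef_pos: [0.4563, 0.372, 0.2264]
ee_rot: [3.141, -0.0, -0.588]
force: [-0.1, -0.2, -0.4]
width: 0.0875
gripper_force: 0.0
```

>>> {"api": "apply_moves", "payload": {
  "steps": [
    {"translation": [0.05, -0.06, 0], "rotation": [0, 0, -0.02]},
    {"translation": [0.13, -0.16, 0], "rotation": [0, 0, -0.05]},
    {"translation": [0.23, -0.28, 0], "rotation": [0, 0, -0.09]},
    {"translation": [0.33, -0.41, 0], "rotation": [0, 0, -0.13]},
    {"translation": [0.43, -0.54, 0], "rotation": [0, 0, -0.17]},
    {"translation": [0.53, -0.66, 0], "rotation": [0, 0, -0.21]},
    {"translation": [0.63, -0.79, 0], "rotation": [0, 0, -0.25]},
    {"translation": [0.72, -0.9, 0], "rotation": [0, 0, -0.3]},
    {"translation": [0.78, -0.97, 0], "rotation": [0, 0, -0.35]},
    {"translation": [0.8, -1, 0], "rotation": [0, 0, -0.375]}
  ]
}}

```text
t: 1.77
eef_pos: [0.656, 0.1223, 0.2256]
ee_rot: [3.14, 0.0, -0.784]
force: [-0.7, 0.7, 0.7]
width: 0.0879
gripper_force: 0.0
```

>>> {"api": "apply_moves", "payload": {
  "steps": [
    {"translation": [0, -0.04, -0.03], "rotation": [0, 0, 0]},
    {"translation": [0, -0.1, -0.08], "rotation": [0, 0, 0]},
    {"translation": [0, -0.16, -0.15], "rotation": [0, 0, 0]},
    {"translation": [0, -0.22, -0.24], "rotation": [0, 0, 0]},
    {"translation": [0, -0.256, -0.33], "rotation": [0, 0, 0]},
    {"translation": [0, -0.256, -0.4], "rotation": [0, 0, 0]},
    {"translation": [0, -0.256, -0.45], "rotation": [0, 0, 0]},
    {"translation": [0, -0.256, -0.48], "rotation": [0, 0, 0]},
    {"translation": [0, -0.256, -0.5], "rotation": [0, 0, 0]},
    {"translation": [0, -0.256, -0.5], "rotation": [0, 0, 0]}
  ]
}}

```text
t: 2.6
eef_pos: [0.6538, 0.0616, 0.1006]
ee_rot: [3.14, 0.001, -0.778]
force: [0.1, -0.8, 0.2]
width: 0.0876
gripper_force: 0.0
```

Run:
```python
from h import *
s=get_state();print(s["t"],s["eef_pos"],s["ee_rot"],s["force"])
t=grab_frame("top");sc=grab_frame("scene")
a=cv2.resize(t[75:215,235:375],None,fx=2.8,fy=2.8);b=cv2.resize(sc[220:420,340:540],None,fx=2,fy=2)
im=np.zeros((400,800,3),np.uint8);im[:a.shape[0],:a.shape[1]]=a;im[:,400:]=b
cv2.imwrite("pics/c2.png",im)
```

```text
2.6 [0.65379269 0.06158858 0.10061847] [ 3.14038718e+00  7.51027805e-04 -7.78426472e-01] [ 0.12017634 -0.81201101  0.16678682]
```

View pics/c2.png

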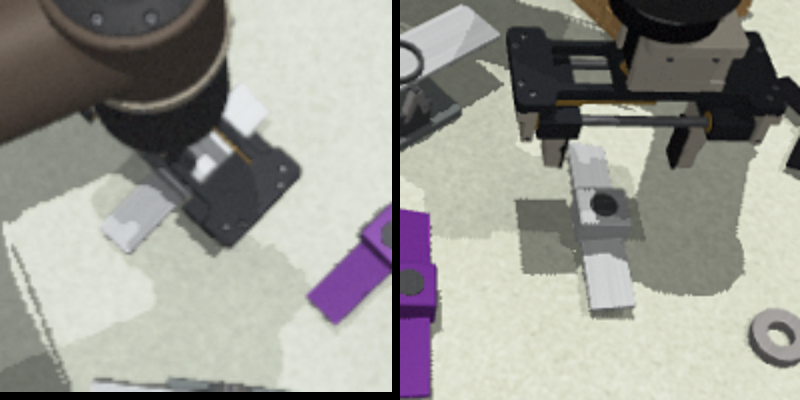

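The open fingers straddle the hub, which sits at about (600,205) in the crop, centred. Next I descend and grip.

>>> {"api": "apply_moves", "payload": {
  "steps": [
    {"translation": [0.004, 0, -0.03], "rotation": [0, 0, 0]},
    {"translation": [0.004, 0, -0.08], "rotation": [0, 0, 0]},
    {"translation": [0.004, 0, -0.13], "rotation": [0, 0, 0]},
    {"translation": [0.004, 0, -0.18], "rotation": [0, 0, 0]},
    {"translation": [0.004, 0, -0.23], "rotation": [0, 0, 0]},
    {"translation": [0.004, 0, -0.28], "rotation": [0, 0, 0]},
    {"translation": [0.004, 0, -0.32], "rotation": [0, 0, 0]},
    {"translation": [0.004, 0, -0.345], "rotation": [0, 0, 0]},
    {"translation": [0.004, 0, -0.345], "rotation": [0, 0, 0]},
    {"translation": [0.004, 0, -0.345], "rotation": [0, 0, 0]}
  ]
}}

```text
t: 3.53
eef_pos: [0.6556, 0.061, 0.0149]
ee_rot: [3.141, 0.0, -0.779]
force: [0.3, 0.4, -0.1]
width: 0.088
gripper_force: 0.0
```

>>> {"api": "apply_moves", "payload": {
  "steps": [
    {"translation": [0, 0, 0], "rotation": [0, 0, 0]},
    {"translation": [0, 0, 0], "rotation": [0, 0, 0]},
    {"translation": [0, 0, 0], "rotation": [0, 0, 0]},
    {"translation": [0, 0, 0], "rotation": [0, 0, 0]},
    {"translation": [0, 0, 0], "rotation": [0, 0, 0]},
    {"translation": [0, 0, 0], "rotation": [0, 0, 0]},
    {"translation": [0, 0, 0], "rotation": [0, 0, 0]},
    {"translation": [0, 0, 0], "rotation": [0, 0, 0]},
    {"translation": [0, 0, 0], "rotation": [0, 0, 0]},
    {"translation": [0, 0, 0], "rotation": [0, 0, 0]}
  ],
  "jaw": 1,
  "newtons": 25
}}

```text
t: 4.37
eef_pos: [0.6559, 0.0612, 0.0155]
ee_rot: [-3.141, -0.0, -0.779]
force: [0.1, 0.8, 0.8]
width: 0.0438
gripper_force: 25.0
```

>>> {"api": "apply_moves", "payload": {
  "steps": [
    {"translation": [0, 0, 0.03], "rotation": [0, 0, 0]},
    {"translation": [0, 0, 0.09], "rotation": [0, 0, 0]},
    {"translation": [0, 0, 0.17], "rotation": [0, 0, 0]},
    {"translation": [0, 0, 0.26], "rotation": [0, 0, 0]},
    {"translation": [0, 0, 0.35], "rotation": [0, 0, 0]},
    {"translation": [0, 0, 0.43], "rotation": [0, 0, 0]},
    {"translation": [0, 0, 0.5], "rotation": [0, 0, 0]},
    {"translation": [0, 0, 0.55], "rotation": [0, 0, 0]},
    {"translation": [0, 0, 0.58], "rotation": [0, 0, 0]},
    {"translation": [0, 0, 0.6], "rotation": [0, 0, 0]}
  ]
}}

```text
t: 5.2
eef_pos: [0.6556, 0.0611, 0.1664]
ee_rot: [-3.141, -0.0, -0.78]
force: [0.1, 0.5, -2.4]
width: 0.044
gripper_force: 25.0
```

>>> {"api": "apply_moves", "payload": {
  "steps": [
    {"translation": [-0.02, 0, 0], "rotation": [0, 0, -0.05]},
    {"translation": [-0.06, -0.01, 0], "rotation": [0, 0, -0.14]},
    {"translation": [-0.12, -0.02, 0], "rotation": [0, 0, -0.24]},
    {"translation": [-0.19, -0.03, 0], "rotation": [0, 0, -0.35]},
    {"translation": [-0.26, -0.04, 0], "rotation": [0, 0, -0.46]},
    {"translation": [-0.32, -0.05, 0], "rotation": [0, 0, -0.57]},
    {"translation": [-0.37, -0.055, 0], "rotation": [0, 0, -0.68]},
    {"translation": [-0.41, -0.06, 0], "rotation": [0, 0, -0.78]},
    {"translation": [-0.43, -0.065, 0], "rotation": [0, 0, -0.84]},
    {"translation": [-0.444, -0.066, 0], "rotation": [0, 0, -0.87]}
  ]
}}

```text
t: 6.03
eef_pos: [0.5433, 0.0443, 0.1648]
ee_rot: [3.14, 0.0, -1.237]
force: [0.4, 0.4, -2.5]
width: 0.0436
gripper_force: 25.0
```

>>> {"api": "apply_moves", "payload": {
  "steps": [
    {"translation": [-0.02, 0, 0], "rotation": [0, 0, -0.05]},
    {"translation": [-0.06, -0.01, 0], "rotation": [0, 0, -0.14]},
    {"translation": [-0.12, -0.02, 0], "rotation": [0, 0, -0.24]},
    {"translation": [-0.19, -0.03, 0], "rotation": [0, 0, -0.35]},
    {"translation": [-0.26, -0.04, 0], "rotation": [0, 0, -0.46]},
    {"translation": [-0.32, -0.05, 0], "rotation": [0, 0, -0.57]},
    {"translation": [-0.37, -0.055, 0], "rotation": [0, 0, -0.68]},
    {"translation": [-0.41, -0.06, 0], "rotation": [0, 0, -0.78]},
    {"translation": [-0.43, -0.065, 0], "rotation": [0, 0, -0.84]},
    {"translation": [-0.444, -0.066, 0], "rotation": [0, 0, -0.877]}
  ]
}}

```text
t: 6.87
eef_pos: [0.4328, 0.0279, 0.1651]
ee_rot: [3.141, -0.0, -1.695]
force: [-0.1, -0.4, -2.6]
width: 0.044
gripper_force: 25.0
```

>>> {"api": "apply_moves", "payload": {
  "steps": [
    {"translation": [0, 0, -0.01], "rotation": [0, 0, 0]},
    {"translation": [0, 0, -0.03], "rotation": [0, 0, 0]},
    {"translation": [0, 0, -0.06], "rotation": [0, 0, 0]},
    {"translation": [0, 0, -0.1], "rotation": [0, 0, 0]},
    {"translation": [0, 0, -0.13], "rotation": [0, 0, 0]},
    {"translation": [0, 0, -0.15], "rotation": [0, 0, 0]},
    {"translation": [0, 0, -0.16], "rotation": [0, 0, 0]},
    {"translation": [0, 0, -0.16], "rotation": [0, 0, 0]},
    {"translation": [0, 0, -0.16], "rotation": [0, 0, 0]},
    {"translation": [0, 0, -0.16], "rotation": [0, 0, 0]}
  ]
}}

```text
t: 7.7
eef_pos: [0.4339, 0.0282, 0.1256]
ee_rot: [-3.141, 0.0, -1.694]
force: [-0.6, -0.1, -2.5]
width: 0.0441
gripper_force: 25.0
```

Run:
```python
from h import *
s=get_state();print(s["t"],s["eef_pos"],s["ee_rot"],s["force"])
t=grab_frame("top");sc=grab_frame("scene")
cv2.imwrite("pics/t3.png",t);cv2.imwrite("pics/s3.png",sc)
a=cv2.resize(t[160:300,245:385],None,fx=2.8,fy=2.8);b=cv2.resize(sc[150:320,250:420],(400,400))
im=np.zeros((400,800,3),np.uint8);im[:a.shape[0],:a.shape[1]]=a;im[:,400:]=b
cv2.imwrite("pics/c3.png",im)
```

```text
7.7 [0.43394714 0.02821035 0.12560038] [-3.14112084e+00  1.81402520e-04 -1.69409421e+00] [-0.63830024 -0.13561423 -2.45093849]
```

View pics/c3.png

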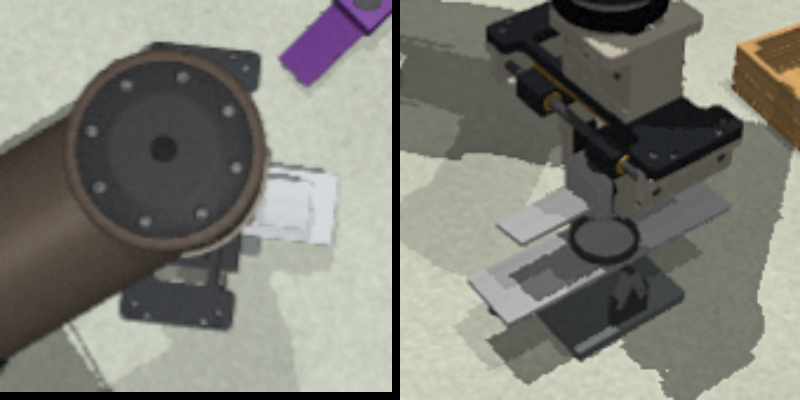

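Run:
```python
from h import *
f=lambda c:((c[0]-400)*170/400+250,c[1]*170/400+150)
P=plane("scene",[f(c) for c in((497,222),(524,244),(729,207),(703,186))],.134);print(P)
print(P.mean(0),P[:2].mean(0)-P[2:].mean(0))
sc=cv2.imread("pics/s3.png")[205:265,270:420];a=cv2.resize(sc,(800,320),interpolation=cv2.INTER_CUBIC);cv2.imwrite("pics/c4.png",a)
```

```text
[[ 0.41364939 -0.05711763  0.134     ]
 [ 0.44324995 -0.05761307  0.134     ]
 [ 0.51772203  0.07631166  0.134     ]
 [ 0.48981338  0.07934401  0.134     ]]
[0.46610869 0.01023124 0.134     ] [-0.07531804 -0.13519319  0.        ]
```

View pics/c4.png

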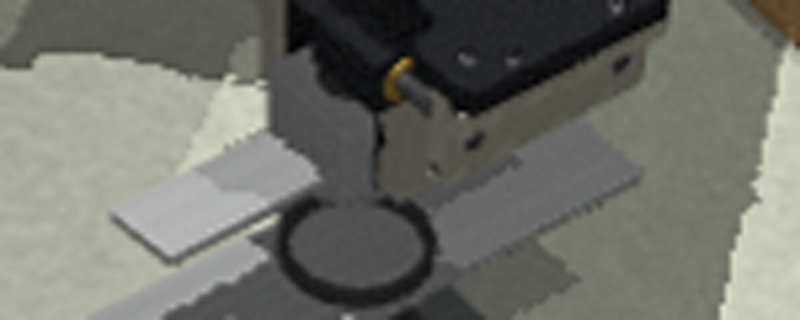

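Run:
```python
from h import *
g=lambda c:(c[0]*150/800+270,c[1]*60/320+205)
inv=lambda p:((p-[270,205])*800/150).round(0)
a=np.radians(-97.06);u=np.array([np.cos(a),np.sin(a)]);v=np.array([-u[1],u[0]])
c=np.array([.4339,.0282])
for nm,L,W,z in(("fan",85,18,.134),("beam",110,28,.071)):
    print(nm,inv(proj("scene",[np.r_[c+u*L*s/1e3+v*W*w/1e3,z] for s in(1,-1) for w in(1,-1)])).tolist())
P=plane("scene",[g((110,213)),g((176,259))],.134)
for p in P: print((p[:2]-c)@u*1e3,(p[:2]-c)@v*1e3)
# lip centre from scene, floor/top
print("lip",plane("scene",[g((357,248))],.077), plane("scene",[g((357,248))],.074))
```

```text
fan [[168.0, 258.0], [104.0, 192.0], [579.0, 45.0], [511.0, -10.0]]
beam [[127.0, 444.0], [34.0, 340.0], [633.0, 165.0], [532.0, 81.0]]
88.75960391670111 -9.041041000543832
83.43154649196327 19.859777243259586
lip [[0.44037025 0.02763498 0.077     ]] [[0.43836662 0.02975942 0.074     ]]
```

Run:
```python
from h import *
sc=cv2.imread("pics/s3.png");g=cv2.cvtColor(sc,cv2.COLOR_BGR2GRAY)
# scene initial and now: dark ring mask extents, vs projection of the ring about c
c=np.array([.4337,.0281]);t=np.linspace(0,2*np.pi,180)
ring=lambda r,z:proj("scene",np.c_[c[0]+r*np.cos(t),c[1]+r*np.sin(t),np.full(180,z)])
o=np.r_[ring(.0275,.077),ring(.0275,.072)];i=ring(.0235,.077)
print("pred outer",o.min(0),o.max(0),"inner",i.min(0),i.max(0))
g0=cv2.cvtColor(cv2.imread("pics/scene0.png"),cv2.COLOR_BGR2GRAY)
m=(g0[230:272,312:362]<85).astype(np.uint8)
n,l,s,ce=cv2.connectedComponentsWithStats(m);k=1+s[1:,4].argmax();print("obs outer",s[k][:5]+[312,230,0,0,0])
h,_=cv2.findContours((l==k).astype(np.uint8),cv2.RETR_CCOMP,cv2.CHAIN_APPROX_NONE)[0:2]
for q in h: 
    if len(q)>20: print(cv2.boundingRect(q),cv2.fitEllipse(q)[0]+np.array([312,230]))
T=cv2.cvtColor(cv2.imread("pics/top0.png"),cv2.COLOR_BGR2GRAY)
m=(T[212:246,298:332]<120).astype(np.uint8);n,l,s,ce=cv2.connectedComponentsWithStats(m);k=1+s[1:,4].argmax()
h=cv2.findContours((l==k).astype(np.uint8),cv2.RETR_CCOMP,cv2.CHAIN_APPROX_NONE)[0]
for q in h:
    if len(q)>20: e=cv2.fitEllipse(q);p=e[0]+np.array([298,212]);print("top",p,e[1],plane("top",[p],.076))
```

```text
pred outer [319.64874301 239.0808499 ] [349.47936198 262.26648477] inner [321.82557721 240.56499882] [347.30865748 258.76390051]
obs outer [322 240  40  32 533]
(10, 10, 40, 32) [340.89067078 256.4151001 ]
(11, 12, 28, 19) [336.44848061 250.7659874 ]
top [314.16371155 228.76920891] (35.35441207885742, 38.72779083251953) [[0.43343721 0.03031642 0.076     ]]
top [314.83029556 228.77590752] (21.995290756225586, 22.90635871887207) [[0.43340286 0.0288479  0.076     ]]
```

>>> {"api": "apply_moves", "payload": {
  "steps": [
    {"translation": [0.002, 0.002, -0.015], "rotation": [0, 0, 0]},
    {"translation": [0.002, 0.002, -0.035], "rotation": [0, 0, 0]},
    {"translation": [0.002, 0.002, -0.055], "rotation": [0, 0, 0]},
    {"translation": [0.002, 0.002, -0.075], "rotation": [0, 0, 0]},
    {"translation": [0.002, 0.002, -0.095], "rotation": [0, 0, 0]},
    {"translation": [0.002, 0.002, -0.11], "rotation": [0, 0, 0]},
    {"translation": [0.002, 0.002, -0.125], "rotation": [0, 0, 0]},
    {"translation": [0.002, 0.002, -0.138], "rotation": [0, 0, 0]},
    {"translation": [0.002, 0.002, -0.148], "rotation": [0, 0, 0]},
    {"translation": [0.002, 0.002, -0.15], "rotation": [0, 0, 0]}
  ]
}}

```text
t: 8.63
eef_pos: [0.434, 0.0285, 0.0874]
ee_rot: [3.141, -0.0, -1.694]
force: [-0.8, 0.2, -2.5]
width: 0.0439
gripper_force: 25.0
```

Run:
```python
from h import *
s=get_state();print(s["t"],s["eef_pos"],s["ee_rot"],s["force"],s["moment"])
sc=grab_frame("scene")
cv2.imwrite("pics/s5.png",sc)
cv2.imwrite("pics/c5.png",cv2.resize(sc[190:290,265:405],(784,560),interpolation=cv2.INTER_CUBIC))
```

```text
8.6333 [0.43396869 0.02851397 0.08735395] [ 3.14109057e+00 -3.36027314e-04 -1.69427112e+00] [-0.831895    0.24632924 -2.53265719] [ 0.06385262 -0.00810831 -0.06504789]
```

View pics/c5.png

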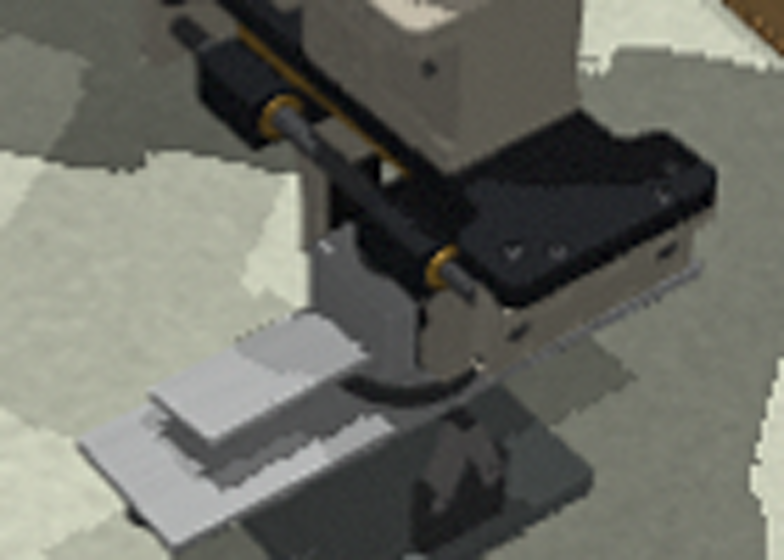

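The foot sits inside the ring with no contact force yet. I'll lower about 0.7 mm and release.

>>> {"api": "apply_moves", "payload": {
  "steps": [
    {"translation": [0, 0, -0.002], "rotation": [0, 0, 0]},
    {"translation": [0, 0, -0.003], "rotation": [0, 0, 0]},
    {"translation": [0, 0, -0.003], "rotation": [0, 0, 0]},
    {"translation": [0, 0, -0.003], "rotation": [0, 0, 0]},
    {"translation": [0, 0, -0.003], "rotation": [0, 0, 0]},
    {"translation": [0, 0, -0.003], "rotation": [0, 0, 0]},
    {"translation": [0, 0, -0.003], "rotation": [0, 0, 0]},
    {"translation": [0, 0, -0.003], "rotation": [0, 0, 0]},
    {"translation": [0, 0, -0.003], "rotation": [0, 0, 0]},
    {"translation": [0, 0, -0.003], "rotation": [0, 0, 0]}
  ]
}}

```text
t: 9.52
eef_pos: [0.4341, 0.0286, 0.0871]
ee_rot: [-3.142, -0.0, -1.694]
force: [0.3, -0.3, -2.4]
width: 0.0437
gripper_force: 25.0
```

>>> {"api": "apply_moves", "payload": {
  "steps": [
    {"translation": [0, 0, 0], "rotation": [0, 0, 0]},
    {"translation": [0, 0, 0], "rotation": [0, 0, 0]},
    {"translation": [0, 0, 0], "rotation": [0, 0, 0]},
    {"translation": [0, 0, 0], "rotation": [0, 0, 0]},
    {"translation": [0, 0, 0], "rotation": [0, 0, 0]},
    {"translation": [0, 0, 0.03], "rotation": [0, 0, 0]},
    {"translation": [0, 0, 0.09], "rotation": [0, 0, 0]},
    {"translation": [0, 0, 0.17], "rotation": [0, 0, 0]},
    {"translation": [0, 0, 0.26], "rotation": [0, 0, 0]},
    {"translation": [0, 0, 0.3], "rotation": [0, 0, 0]}
  ],
  "jaw": -1
}}

```text
t: 10.35
eef_pos: [0.4353, 0.0289, 0.1652]
ee_rot: [-3.138, 0.001, -1.694]
force: [0.9, 0.2, 0.2]
width: 0.0875
gripper_force: 0.0
```

>>> {"api": "apply_moves", "payload": {
  "steps": [
    {"translation": [0, 0, 0.02], "rotation": [0, 0, 0]},
    {"translation": [0, 0, 0.06], "rotation": [0, 0, 0]},
    {"translation": [0, 0, 0.12], "rotation": [0, 0, 0]},
    {"translation": [0, 0, 0.18], "rotation": [0, 0, 0]},
    {"translation": [0, 0, 0.24], "rotation": [0, 0, 0]},
    {"translation": [0, 0, 0.28], "rotation": [0, 0, 0]},
    {"translation": [0, 0, 0.3], "rotation": [0, 0, 0]},
    {"translation": [0, 0, 0.3], "rotation": [0, 0, 0]},
    {"translation": [0, 0, 0.3], "rotation": [0, 0, 0]},
    {"translation": [0, 0, 0.3], "rotation": [0, 0, 0]}
  ]
}}

```text
t: 11.18
eef_pos: [0.4336, 0.0284, 0.2362]
ee_rot: [3.14, -0.001, -1.694]
force: [0.8, 0.9, -0.6]
width: 0.0879
gripper_force: 0.0
```

>>> {"api": "apply_moves", "payload": {
  "steps": [
    {"translation": [0, 0, 0], "rotation": [0, 0, 0]},
    {"translation": [0, 0, 0], "rotation": [0, 0, 0]},
    {"translation": [0, 0, 0], "rotation": [0, 0, 0]},
    {"translation": [0, 0, 0], "rotation": [0, 0, 0]},
    {"translation": [0, 0, 0], "rotation": [0, 0, 0]},
    {"translation": [0, 0, 0], "rotation": [0, 0, 0]},
    {"translation": [0, 0, 0], "rotation": [0, 0, 0]},
    {"translation": [0, 0, 0], "rotation": [0, 0, 0]},
    {"translation": [0, 0, 0], "rotation": [0, 0, 0]},
    {"translation": [0, 0, 0], "rotation": [0, 0, 0]}
  ]
}}

```text
t: 12.02
eef_pos: [0.4341, 0.0286, 0.2371]
ee_rot: [-3.142, 0.0, -1.694]
force: [0.0, -0.4, 0.0]
width: 0.0877
gripper_force: 0.0
```

Run:
```python
from h import *
s=get_state();print(s["t"],s["eef_pos"],s["force"])
sc=grab_frame("scene")
cv2.imwrite("pics/s6.png",sc)
cv2.imwrite("pics/c6.png",cv2.resize(sc[190:290,265:405],(784,560),interpolation=cv2.INTER_CUBIC))
```

```text
12.0167 [0.43414634 0.02861603 0.23708734] [ 0.01550801 -0.39235246  0.02349647]
```

View pics/c6.png

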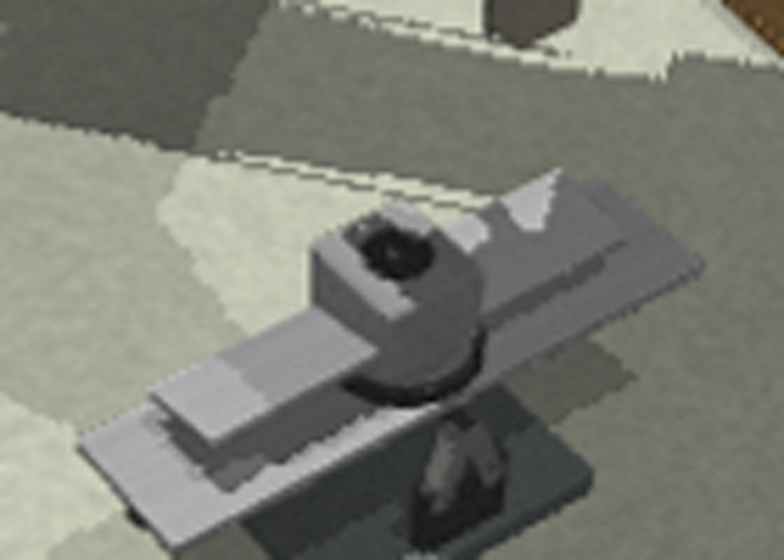

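The beam corners (78,442) and (702,265) are where they were before release, more than 2 s on, so the beam stays level. I'll check that the fan is centred along the beam before trusting that.

Run:
```python
from h import *
g=lambda c:(c[0]/5.6+265,c[1]/5.6+190)
a=np.radians(-97.0);u=np.array([np.cos(a),np.sin(a)]);v=np.array([-u[1],u[0]]);c=np.array([.4339,.0285])
def rep(n,pts,z):
    for p in plane("scene",[g(q) for q in pts],z): print(n,((p[:2]-c)@u*1e3).round(1),((p[:2]-c)@v*1e3).round(1))
rep("blade",[(150,395),(213,440)],.089);rep("blade far",[(563,170),(630,240)],.089)
rep("hub",[(396,252)],.113)
rep("beam L",[(78,442),(178,543)],.071);rep("beam R",[(702,263)],.071)
```

```text
blade 85.6 -14.0
blade 80.4 13.4
blade far -88.7 -18.0
blade far -84.0 22.0
hub -1.1 -0.3
beam L 106.9 -24.9
beam L 104.7 28.5
beam R -110.4 32.0
```

The fan centre is within about 1 mm of the beam centre, so the level result holds and the fan goes in the tray. Next I regrasp it and lift.

>>> {"api": "apply_moves", "payload": {
  "steps": [
    {"translation": [0, 0, -0.03], "rotation": [0, 0, 0]},
    {"translation": [0, 0, -0.1], "rotation": [0, 0, 0]},
    {"translation": [0, 0, -0.18], "rotation": [0, 0, 0]},
    {"translation": [0, 0, -0.27], "rotation": [0, 0, 0]},
    {"translation": [0, 0, -0.36], "rotation": [0, 0, 0]},
    {"translation": [0, 0, -0.44], "rotation": [0, 0, 0]},
    {"translation": [0, 0, -0.51], "rotation": [0, 0, 0]},
    {"translation": [0, 0, -0.56], "rotation": [0, 0, 0]},
    {"translation": [0, 0, -0.585], "rotation": [0, 0, 0]},
    {"translation": [0, 0, -0.595], "rotation": [0, 0, 0]}
  ]
}}

```text
t: 12.9
eef_pos: [0.4334, 0.0282, 0.0871]
ee_rot: [3.14, -0.001, -1.694]
force: [-0.7, 0.6, 0.0]
width: 0.0877
gripper_force: 0.0
```

>>> {"api": "apply_moves", "payload": {
  "steps": [
    {"translation": [0, 0, 0], "rotation": [0, 0, 0]},
    {"translation": [0, 0, 0], "rotation": [0, 0, 0]},
    {"translation": [0, 0, 0], "rotation": [0, 0, 0]},
    {"translation": [0, 0, 0], "rotation": [0, 0, 0]},
    {"translation": [0, 0, 0], "rotation": [0, 0, 0]},
    {"translation": [0, 0, 0], "rotation": [0, 0, 0]},
    {"translation": [0, 0, 0], "rotation": [0, 0, 0]},
    {"translation": [0, 0, 0], "rotation": [0, 0, 0]},
    {"translation": [0, 0, 0], "rotation": [0, 0, 0]},
    {"translation": [0, 0, 0], "rotation": [0, 0, 0]}
  ],
  "jaw": 1,
  "newtons": 25
}}

```text
t: 13.73
eef_pos: [0.4342, 0.0286, 0.0885]
ee_rot: [-3.141, 0.0, -1.694]
force: [-1.2, 0.6, 3.7]
width: 0.0439
gripper_force: 25.0
```

>>> {"api": "apply_moves", "payload": {
  "steps": [
    {"translation": [0, 0, 0.01], "rotation": [0, 0, 0]},
    {"translation": [0, 0, 0.03], "rotation": [0, 0, 0]},
    {"translation": [0, 0, 0.07], "rotation": [0, 0, 0]},
    {"translation": [0, 0, 0.12], "rotation": [0, 0, 0]},
    {"translation": [0, 0, 0.18], "rotation": [0, 0, 0]},
    {"translation": [0, 0, 0.24], "rotation": [0, 0, 0]},
    {"translation": [0, 0, 0.29], "rotation": [0, 0, 0]},
    {"translation": [0, 0, 0.33], "rotation": [0, 0, 0]},
    {"translation": [0, 0, 0.35], "rotation": [0, 0, 0]},
    {"translation": [0, 0, 0.36], "rotation": [0, 0, 0]}
  ]
}}

```text
t: 14.57
eef_pos: [0.4343, 0.0287, 0.1791]
ee_rot: [-3.141, 0.001, -1.694]
force: [0.4, -0.2, -1.8]
width: 0.0439
gripper_force: 25.0
```

>>> {"api": "apply_moves", "payload": {
  "steps": [
    {"translation": [0, -0.02, 0], "rotation": [0, 0, 0.04]},
    {"translation": [0.01, -0.06, 0], "rotation": [0, 0, 0.12]},
    {"translation": [0.01, -0.12, 0], "rotation": [0, 0, 0.22]},
    {"translation": [0.02, -0.19, 0], "rotation": [0, 0, 0.35]},
    {"translation": [0.02, -0.26, 0], "rotation": [0, 0, 0.48]},
    {"translation": [0.03, -0.33, 0], "rotation": [0, 0, 0.61]},
    {"translation": [0.03, -0.4, 0], "rotation": [0, 0, 0.74]},
    {"translation": [0.04, -0.46, 0], "rotation": [0, 0, 0.86]},
    {"translation": [0.04, -0.51, 0], "rotation": [0, 0, 0.93]},
    {"translation": [0.042, -0.536, 0], "rotation": [0, 0, 0.97]}
  ]
}}

```text
t: 15.4
eef_pos: [0.4439, -0.1066, 0.1775]
ee_rot: [3.14, 0.001, -1.185]
force: [-0.5, -0.1, -1.1]
width: 0.0439
gripper_force: 25.0
```

>>> {"api": "apply_moves", "payload": {
  "steps": [
    {"translation": [0, -0.02, 0], "rotation": [0, 0, 0.04]},
    {"translation": [0.01, -0.06, 0], "rotation": [0, 0, 0.12]},
    {"translation": [0.01, -0.12, 0], "rotation": [0, 0, 0.22]},
    {"translation": [0.02, -0.19, 0], "rotation": [0, 0, 0.35]},
    {"translation": [0.02, -0.26, 0], "rotation": [0, 0, 0.48]},
    {"translation": [0.03, -0.33, 0], "rotation": [0, 0, 0.61]},
    {"translation": [0.03, -0.4, 0], "rotation": [0, 0, 0.74]},
    {"translation": [0.04, -0.46, 0], "rotation": [0, 0, 0.86]},
    {"translation": [0.04, -0.51, 0], "rotation": [0, 0, 0.93]},
    {"translation": [0.042, -0.536, 0], "rotation": [0, 0, 0.97]}
  ]
}}

```text
t: 16.23
eef_pos: [0.4546, -0.2405, 0.1773]
ee_rot: [3.141, 0.002, -0.677]
force: [-0.5, 1.0, -2.9]
width: 0.0439
gripper_force: 25.0
```

>>> {"api": "apply_moves", "payload": {
  "steps": [
    {"translation": [0, -0.02, 0], "rotation": [0, 0, 0.04]},
    {"translation": [0.01, -0.06, 0], "rotation": [0, 0, 0.12]},
    {"translation": [0.01, -0.12, 0], "rotation": [0, 0, 0.22]},
    {"translation": [0.02, -0.19, 0], "rotation": [0, 0, 0.35]},
    {"translation": [0.02, -0.26, 0], "rotation": [0, 0, 0.48]},
    {"translation": [0.03, -0.33, 0], "rotation": [0, 0, 0.61]},
    {"translation": [0.03, -0.4, 0], "rotation": [0, 0, 0.74]},
    {"translation": [0.04, -0.46, 0], "rotation": [0, 0, 0.86]},
    {"translation": [0.04, -0.51, 0], "rotation": [0, 0, 0.93]},
    {"translation": [0.042, -0.536, 0], "rotation": [0, 0, 0.97]}
  ]
}}

```text
t: 17.07
eef_pos: [0.4651, -0.3745, 0.177]
ee_rot: [-3.141, 0.002, -0.169]
force: [-0.6, -1.0, -2.3]
width: 0.0439
gripper_force: 25.0
```

>>> {"api": "apply_moves", "payload": {
  "steps": [
    {"translation": [0, 0, -0.02], "rotation": [0, 0, 0]},
    {"translation": [0, 0, -0.06], "rotation": [0, 0, 0]},
    {"translation": [0, 0, -0.12], "rotation": [0, 0, 0]},
    {"translation": [0, 0, -0.19], "rotation": [0, 0, 0]},
    {"translation": [0, 0, -0.26], "rotation": [0, 0, 0]},
    {"translation": [0, 0, -0.33], "rotation": [0, 0, 0]},
    {"translation": [0, 0, -0.39], "rotation": [0, 0, 0]},
    {"translation": [0, 0, -0.43], "rotation": [0, 0, 0]},
    {"translation": [0, 0, -0.45], "rotation": [0, 0, 0]},
    {"translation": [0, 0, -0.45], "rotation": [0, 0, 0]}
  ]
}}

```text
t: 17.9
eef_pos: [0.4648, -0.3726, 0.0643]
ee_rot: [-3.141, 0.003, -0.171]
force: [0.1, -1.1, -2.1]
width: 0.0439
gripper_force: 25.0
```

Run:
```python
from h import *
s=get_state();print(s["t"],s["eef_pos"],s["ee_rot"],s["force"])
t=grab_frame("top");sc=grab_frame("scene")
im=np.zeros((400,800,3),np.uint8)
im[:,:400]=cv2.resize(t[130:300,390:560],(400,400));im[:,400:]=cv2.resize(sc[240:480,60:300],(400,400))
cv2.imwrite("pics/c7.png",im)
```

```text
17.9 [ 0.46481855 -0.37262752  0.06425473] [-3.14092377e+00  2.55826487e-03 -1.70597254e-01] [ 0.13670748 -1.13070932 -2.06530689]
```

View pics/c7.png

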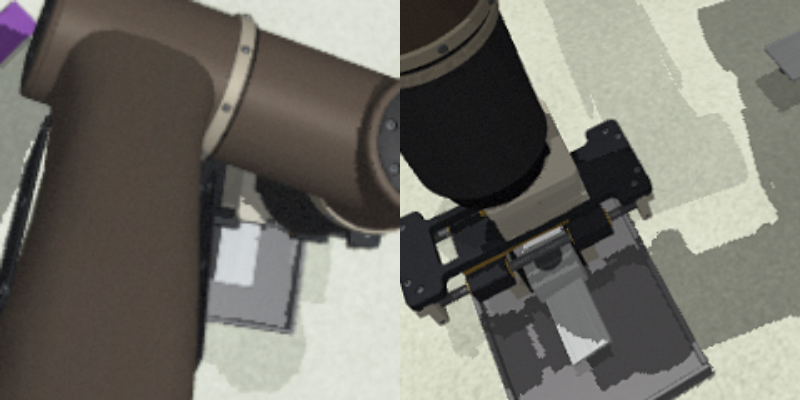

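The fan hangs over the middle of the tray, lined up with it. I'll lower and release.

>>> {"api": "apply_moves", "payload": {
  "steps": [
    {"translation": [0, 0, -0.015], "rotation": [0, 0, 0]},
    {"translation": [0, 0, -0.04], "rotation": [0, 0, 0]},
    {"translation": [0, 0, -0.065], "rotation": [0, 0, 0]},
    {"translation": [0, 0, -0.09], "rotation": [0, 0, 0]},
    {"translation": [0, 0, -0.115], "rotation": [0, 0, 0]},
    {"translation": [0, 0, -0.135], "rotation": [0, 0, 0]},
    {"translation": [0, 0, -0.15], "rotation": [0, 0, 0]},
    {"translation": [0, 0, -0.16], "rotation": [0, 0, 0]},
    {"translation": [0, 0, -0.167], "rotation": [0, 0, 0]},
    {"translation": [0, 0, -0.168], "rotation": [0, 0, 0]}
  ]
}}

```text
t: 18.83
eef_pos: [0.4655, -0.3734, 0.0235]
ee_rot: [-3.142, 0.0, -0.171]
force: [-0.2, -0.6, -2.4]
width: 0.0439
gripper_force: 25.0
```

>>> {"api": "apply_moves", "payload": {
  "steps": [
    {"translation": [0, 0, 0], "rotation": [0, 0, 0]},
    {"translation": [0, 0, 0], "rotation": [0, 0, 0]},
    {"translation": [0, 0, 0], "rotation": [0, 0, 0]},
    {"translation": [0, 0, 0], "rotation": [0, 0, 0]},
    {"translation": [0, 0, 0], "rotation": [0, 0, 0]},
    {"translation": [0, 0, 0.03], "rotation": [0, 0, 0]},
    {"translation": [0, 0, 0.09], "rotation": [0, 0, 0]},
    {"translation": [0, 0, 0.17], "rotation": [0, 0, 0]},
    {"translation": [0, 0, 0.26], "rotation": [0, 0, 0]},
    {"translation": [0, 0, 0.3], "rotation": [0, 0, 0]}
  ],
  "jaw": -0.6
}}

```text
t: 19.67
eef_pos: [0.4669, -0.3741, 0.1022]
ee_rot: [3.14, -0.004, -0.17]
force: [0.5, -0.1, 0.7]
width: 0.0699
gripper_force: 0.0
```

>>> {"api": "apply_moves", "payload": {
  "steps": [
    {"translation": [0, 0, 0.05], "rotation": [0, 0, 0]},
    {"translation": [0, 0.02, 0.12], "rotation": [0, 0, 0]},
    {"translation": [0, 0.08, 0.2], "rotation": [0, 0, 0]},
    {"translation": [0, 0.18, 0.28], "rotation": [0, 0, 0]},
    {"translation": [0, 0.3, 0.35], "rotation": [0, 0, 0]},
    {"translation": [0, 0.42, 0.4], "rotation": [0, 0, 0]},
    {"translation": [0, 0.54, 0.4], "rotation": [0, 0, 0]},
    {"translation": [0, 0.64, 0.4], "rotation": [0, 0, 0]},
    {"translation": [0, 0.7, 0.4], "rotation": [0, 0, 0]},
    {"translation": [0, 0.72, 0.4], "rotation": [0, 0, 0]}
  ]
}}

```text
t: 20.5
eef_pos: [0.4655, -0.1915, 0.1995]
ee_rot: [-3.141, -0.001, -0.169]
force: [0.5, -0.0, -0.2]
width: 0.0697
gripper_force: 0.0
```

Run:
```python
from h import *
s=get_state();print(s["t"],s["eef_pos"],s["force"])
t=grab_frame("top");sc=grab_frame("scene")
im=np.zeros((480,800,3),np.uint8)
im[:400,:400]=cv2.resize(t[130:300,390:560],(400,400));im[:,400:]=sc[:,60:460]
cv2.imwrite("pics/c8.png",im)
```

```text
20.5 [ 0.46552264 -0.19149162  0.19946901] [ 0.52225741 -0.0280503  -0.22744052]
```

View pics/c8.png

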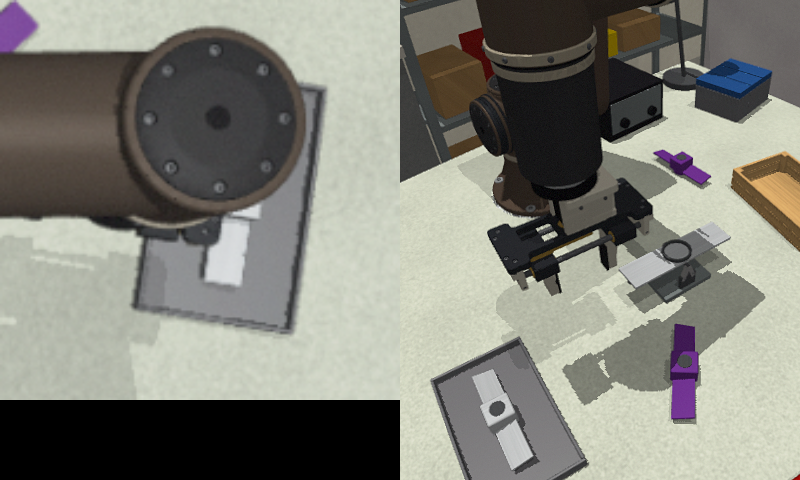

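The fan lies flat in the tray's middle, with its hub at (497,408) in the right half. The beam ends are where they were at the start. I'm handing the job in.

```bash
python3 -c "
from station import *
print(job_done())"
```

```text
the job is handed in; nothing more can be done
None
```

The beam stayed level with the fan seated within about 1 mm of its centre, so I laid the fan foot down in the shallow tray, left the beam as it was, and handed the job in at about 20.5 s of the 64 s allowed.

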